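# Load a repaired module into the dry box through its sprung flap

## Task

Take just the top tray off the nested stack, leaving the two trays under it where they are, and set it in the seat of the dry box's loading carriage; then lay the finned module flat in that tray, finned side up. Push the carriage by its upright tab all the way home, so that the tray goes in through the sprung flap and the flap falls fully shut behind it. Drop nothing, and leave the other things on the bench where they are.

Things in the scene. Friction and masses are not known exactly. Their poses are not given: they have to be found in the camera images.
- tray_top_c (a point): Top one of three equal nested black plastic trays: its centre, half-way up (rim 18 mm above); x along its length, y across. Open above, 36 mm high: lower 22 mm is 116 x 56 mm outside, upper band (top 14 mm) 124 x 64 mm with upright walls 2.5 mm thick, by which it is held across its 64 mm width. Fingers reaching over 20 mm below its rim grip the next tray too.
- tray_top: The same top tray, origin at the centre of its underside; about 130 g. Floor 2.5 mm thick; clear inside 111 x 51 mm at the floor, 119 x 59 mm in the upper band. Nested, its lower 22 mm stands on a step loosely inside the band of the next tray (1.5 mm play), so its rim is 22 mm above the next rim.
- tray_mid_c (a point): The middle tray of the stack, same shape; its centre, half-way up, 22 mm below the top tray's. To be left in place.
- tray_low_c (a point): The bottom tray of the stack, same shape; its centre, half-way up. It stands on a flat blue mat 4 mm thick. To be left in place.
- module_c (a point): The module: bare aluminium block 60 mm long (x), 40 wide (y), 30 high, five cooling fins along its full length on top (upper 14 mm). Its centre, 15 mm above its underside. On a flat blue mat 4 mm thick, to one side of the dry box. Held by its two ends (60 mm) it fits lengthwise in the tray with 25 mm for each finger; held across 40 mm the tray walls are in the way.
- module: The same module, origin at the centre of its underside; about 160 g.
- seat (a point): Centre of the carriage's seat, on its plate's upper face, 12 mm above the bench; moves with the carriage. The carriage is a flat steel slide before the flap; the seat is a recess 128 x 68 mm within a lip 6 mm high, where a tray stands lengthwise with 6 mm play each way (tray centre 18 mm above this point). x points along the slide into the dry box.
- tab (a point): Middle of the rear face (away from the flap) of the carriage's upright steel tab, 41.5 mm above the bench, 172.5 mm behind the seat's centre. Plate 56 mm wide, 5 mm thick, from 6 to 60 mm above the bench, on a flat tongue. Push it along x of the seat. It always stays outside: home, this point is 37 mm before the flap. 95 mm is free between tab and seated tray.
- carriage (a joint): Travel of the carriage into the dry box, m: 0 fully out, 0.23 home against its stop; starts at 0 to 0.02. It slides with about 1 N of friction plus light damping and stays where it is left.
- flap (a joint): Angle of the grey flap, rad: 0 shut (hangs upright), grows as its lower edge swings into the box, up to 1.45. 92 mm wide, 60 high, hinged at its top edge 78 mm above the bench; the carriage passes under it. A weak spring (0.02 N m shut, 0.07 at 1 rad) shuts it. The tray pushes it open; it clears the tray's rear only within about 15 mm of home.
- flap_foot (a point): Fixed point of the dry box in the plane of the shut flap, mid-width, 6 mm above the bench; x points into the box. The seat's centre lies 95 mm before it, less the travel. Clear plastic box with aluminium frame, 112 mm wide, 90 high, 210 deep behind the flap, fixed to the bench; its base plate runs 290 mm out before the flap, under the carriage.
- multimeter_c (a point): Orange multimeter lying on the bench, 150 x 80 x 36 mm; its centre. To be left alone.
- spool_c (a point): Steel solder spool standing on the bench, 60 mm across, 50 mm high; its centre. To be left alone.
- tub_c (a point): Round yellow open tub on the bench, 84 mm across, 40 mm high; its centre. To be left alone.
Not all that is in view belongs to the job. Of the things like the module, leave any that is purple; of the rest the larger one is meant.

How it is judged:
On the way, in this order (a step that is already met when the one before it is completed fails the run):
1. the top tray is lifted clear of the stack and the next one stays (z of tray_top_c in the frame of tray_mid_c above 0.06 m and distance of each of tray_mid_c, tray_low_c from where it was at the start of the episode below 0.02 m), for 0.1 s.
2. the tray stands in the carriage's seat, let go, outside the shut flap (x of tray_top_c in the frame of seat between -0.009 and 0.009 m and y of tray_top_c in the frame of seat between -0.009 and 0.009 m and z of tray_top_c in the frame of seat between 0.014 and 0.022 m and angle between tray_top_c's own z axis and vertical below 0.06 rad and contact force between the fingers and tray_top below 0.1 N and value of joint flap below 0.1 rad and value of joint carriage below 0.06 m), for 0.2 s.
3. the module lies flat in the seated tray, let go, still outside the shut flap (x of tray_top_c in the frame of seat between -0.009 and 0.009 m and y of tray_top_c in the frame of seat between -0.009 and 0.009 m and z of tray_top_c in the frame of seat between 0.014 and 0.022 m and angle between tray_top_c's own z axis and vertical below 0.06 rad and x of module_c in the frame of tray_top_c between -0.03 and 0.03 m and y of module_c in the frame of tray_top_c between -0.01 and 0.01 m and z of module_c in the frame of tray_top_c between -0.005 and 0.005 m and angle between module_c's own z axis and vertical below 0.08 rad and contact force between the fingers and module below 0.1 N and value of joint flap below 0.1 rad and value of joint carriage below 0.06 m), for 0.2 s.
4. the loaded tray pushes the flap open on its way in (x of tray_top_c in the frame of seat between -0.009 and 0.009 m and y of tray_top_c in the frame of seat between -0.009 and 0.009 m and z of tray_top_c in the frame of seat between 0.014 and 0.022 m and angle between tray_top_c's own z axis and vertical below 0.06 rad and x of module_c in the frame of tray_top_c between -0.03 and 0.03 m and y of module_c in the frame of tray_top_c between -0.01 and 0.01 m and z of module_c in the frame of tray_top_c between -0.005 and 0.005 m and angle between module_c's own z axis and vertical below 0.08 rad and value of joint flap above 0.5 rad and value of joint carriage between 0.06 and 0.215 m), for 0.05 s.
At the end, for the whole second after the job is handed in: Carriage home (over 218 of 230 mm), flap shut (under 0.06 rad), tray flat in the seat (within 9 mm), module flat on the tray floor, fins up, all at rest; the other two trays within 20 mm and multimeter, spool and tub within 30 mm of where they began (x of tray_top_c in the frame of seat between -0.009 and 0.009 m and y of tray_top_c in the frame of seat between -0.009 and 0.009 m and z of tray_top_c in the frame of seat between 0.014 and 0.022 m and angle between tray_top_c's own z axis and vertical below 0.06 rad and x of module_c in the frame of tray_top_c between -0.03 and 0.03 m and y of module_c in the frame of tray_top_c between -0.01 and 0.01 m and z of module_c in the frame of tray_top_c between -0.005 and 0.005 m and angle between module_c's own z axis and vertical below 0.08 rad and distance of each of tray_mid_c, tray_low_c from where it was at the start of the episode below 0.02 m and value of joint carriage above 0.218 m and value of joint flap below 0.06 rad and linear speed of each of tray_top, module below 0.02 m/s and distance of each of multimeter_c, spool_c, tub_c from where it was at the start of the episode below 0.03 m); the robot touches nothing.
It fails at once if one of the two lower trays is lifted or dragged more than 20 mm (distance of any of tray_mid_c, tray_low_c from where it was at the start of the episode above 0.02 m).
It fails at once if a bystander is moved more than 30 mm (distance of any of multimeter_c, spool_c, tub_c from where it was at the start of the episode above 0.03 m).
It fails at once if the tray is dropped (it falls faster than 0.7 m/s out of the gripper) (contact force between the fingers and tray_top below 0.1 N and linear speed of tray_top above 0.7 m/s).
It fails at once if the module is dropped (it falls faster than 0.7 m/s out of the gripper) (contact force between the fingers and module below 0.1 N and linear speed of module above 0.7 m/s).
It also fails if it takes over 72 s, if anything falls off the work surface, if the arm or the gripper's body presses on something with over 40 N, if the wrist force passes 120 N, or if a joint passes its speed limit or range.

## Robot

A 6-joint arm with a two-finger parallel gripper is mounted at the origin on the work surface. World frame = base frame: x ahead of the robot, y to its left, z up, the work surface at z = 0. Lengths are in m, angles in rad, forces in N, time in s.
With the tool pointing down it reaches from about 0.275 to 0.75 m from the base axis. Payload 10.2 kg.
Tool frame: the origin (TCP) lies at the centre of the arm's flange, where the gripper is bolted on; the fingertips stand 166 mm ahead of it and the grasp point (between the pads) lies 147 mm ahead of it; z points along the fingers, y is the line along which they close (so a half turn about z gives the same grasp; the last joint's range is limited). The gripper opens to 88 mm and grips with 3 to 60 N. Pads are 18 mm wide; open, the fingers measure 123 mm over their backs; the gripper's body (75 mm by 187 mm) begins 45 mm behind the grasp point.
Start: joints at [1.033, 0.313, 1.498, -0, 1.331, -0.223], TCP at [0.163, 0.499, 0.405] pointing down, gripper open.
Joint ranges: [-2.94, 2.94], [-0.97, 2.17], [0.19, 2.56], [-1.23, 4.37], [0.02, 3.11], [-2.88, 2.88]. Speed limits (rad/s): [2.39, 2.39, 3.01, 3.14, 3.14, 3.14].

## Interface

Orientations are given as a unit quaternion [x, y, z, w].
In Python, from rig import manip gives the robot as it stands.
- The arm moves only by the shell command python3 -m creep 'ROWS' [FORCE]. ROWS is JSON, a list of rows, each a list of 7 numbers: the shift along the world's x, y, z in cm, then the turn, a rotation vector about the world's x, y, z in rad, then the closure, from -1 (fully open) to 1 (shut), so that 0 is half open. In form: [[tx, ty, tz, wx, wy, wz, fingers], ...]. A call has 1 to 5 rows; each row shifts and turns the commanded pose from where the row before left it; what a row does not reach is not made up. A row lasts 1/8 s, in which the tool goes at most 62.5 mm and 10.7 degrees, less where a joint would pass 70% of its speed; a pose out of reach is approached as far as the arm can. A call with a gripper value outside its range is refused whole. The fingers move at their own pace and stop on an object; FORCE is the grip in N (left out, the last holds). Time passes only in rows, so rows that do not move let the fingers close. It gives the time, the measured TCP pose, the force, the opening and the grip force at its end, in the units of the state.
- manip.read_state(): the state, without advancing time (a new reading comes with each control period).
- manip.snapshot(name): name is "side" or "top"; returns a dict with "img" (480x640x3 uint8, red, green, blue), "mtx" (3x3 intrinsics, pixels), "position" and "attitude" of the camera in the world. Camera axes: x right, y down, z forward; pixel columns grow to the right and rows downward; lengths in m; the calibration is good to about 2 mm. A picture is of the moment at which its call begins. There is no depth.
- manip.close_job(): hands the job in; it is judged then, once.
Trained networks look in a picture, given as the dict that the camera call returned (one of the last four; its "shot" number tells which), for a name from the list of things; names that differ only in an ending like _2 or _b are one class to them, and where a whole thing is asked for, a point or a joint stands for the part that bears it (a point fixed in the world has none). Each returns a list of dicts, best first, with "score" (0 to 1); they miss things now and then, are a little off and sometimes report something else, mostly with a low value. They report only what shows in the picture. A call takes as long as a camera call. They do not tell look-alikes from the thing itself.
- manip.find_in(picture, label): "position" ([x, y, z] in m, in the coordinates of the camera as it stood for that picture, good to about 4 mm: the middle of the surface that is visible of it).
- manip.pinpoint(picture, label): "position" ([x, y, z] in m, in the coordinates of the camera as it stood for that picture, good to about 4 mm: a listed point, or the origin of a listed thing).
The state is a dict: "time_s": time; "q": joint angles; "dq": joint speeds; "effort": joint torques, N m; "position": TCP position; "tcp_rot": TCP orientation; "contact_force": force on the tool from outside, world axes, zero at the start; "torque": the same for the moment, N m; "opening": opening from 0.0 (shut) to 1.0 (fully open); "gripper_force": force on a finger pad.
Only numpy, scipy, OpenCV 4.12 (cv2) and the standard library are available. Lean on these libraries where they do the work, as an engineer would, in place of code of your own. Each camera call takes 0.05 s, during which the arm holds its last target. There are 200 camera calls.

## Working session

There is one attempt and no reset: what is moved stays moved. The work goes in short steps, Python scripts to look and compute and a shell command to move; the robot and the scene stay as the last step left them, time stands still between calls to the robot, and variables do not carry over. Pictures are saved under pics/ and viewed, at most 10 in all, crops included, and the job is handed in when it is done.

```bash
mkdir -p pics
cat > h.py <<'E'
from rig import manip
import numpy as np, cv2
from scipy.spatial.transform import Rotation as R
def rot(a):
    a=np.array(a,float)
    return a if a.shape==(3,3) else R.from_quat(a).as_matrix()
def w(s,p): return rot(s["attitude"])@np.array(p)+np.array(s["position"])
def pix(s,pw):
    c=rot(s["attitude"]).T@(np.array(pw)-np.array(s["position"])); u=np.array(s["mtx"])@c; return u[:2]/u[2]
def see(s,l,f="pinpoint",n=3):
    out=[]
    for d in getattr(manip,f)(s,l)[:n]:
        p=w(s,d["position"]); out.append((d["score"],p)); print(l,f,round(d["score"],2),p.round(4),pix(s,p).round(0),[k for k in d if k not in("score","position")])
    return out
def save(s,n): cv2.imwrite(f"pics/{n}.png",s["img"][:,:,::-1])
def state():
    s=manip.read_state(); print(s["time_s"],np.round(s["position"],4),np.round(R.from_quat(s["tcp_rot"]).as_matrix().round(3),3).tolist(),np.round(s["contact_force"],1),s["opening"],s["gripper_force"],np.round(s["q"],2))
    return s
E
python3 - <<'E'
from h import *
state()
for v in("top","side"):
    s=manip.snapshot(v); save(s,v+"0"); print(v,s["position"],s["attitude"])
    for l in ["tray_top_c","tray_mid_c","module_c","seat","tab","flap_foot","multimeter_c","spool_c","tub_c"]: see(s,l)
E
```

```text
0.0 [0.1625 0.4992 0.4042] [[-0.951, 0.31, -0.001], [0.31, 0.951, -0.001], [0.0, -0.001, -1.0]] [ 0.4 -0.3  0.2] 0.9980524350566767 0.0 [ 1.03  0.31  1.5   0.    1.33 -0.22]
top [ 0.33325068 -0.04979646  1.43726977] [-0.69862166  0.71169902 -0.04583844  0.05754241]
tray_top_c pinpoint 0.98 [ 0.4981 -0.2963  0.0641] [430. 250.] []
tray_top_c pinpoint 0.71 [ 0.5004 -0.3006  0.0491] [431. 249.] []
tray_mid_c pinpoint 0.52 [0.7378 0.017  0.0058] [301. 163.] []
tray_mid_c pinpoint 0.47 [ 0.5031 -0.301   0.0416] [430. 249.] []
module_c pinpoint 0.95 [0.4612 0.3015 0.002 ] [190. 272.] []
module_c pinpoint 0.81 [0.3191 0.2917 0.0142] [192. 328.] []
module_c pinpoint 0.79 [ 0.3211  0.2898 -0.0012] [194. 327.] []
seat pinpoint 0.66 [0.66   0.01   0.0133] [304. 191.] []
tab pinpoint 0.55 [ 0.4864 -0.0153  0.043 ] [314. 258.] []
flap_foot pinpoint 0.57 [0.7379 0.0205 0.0067] [299. 163.] []
flap_foot pinpoint 0.27 [ 0.4995 -0.2969  0.0638] [430. 249.] []
multimeter_c pinpoint 0.58 [0.7081 0.3142 0.0204] [185. 175.] []
spool_c pinpoint 0.61 [ 0.6909 -0.2654  0.0252] [412. 176.] []
spool_c pinpoint
[... 437 characters left out ...]
 438.] []
module_c pinpoint 0.86 [0.3239 0.2938 0.0032] [437. 445.] []
module_c pinpoint 0.76 [0.5112 0.1645 0.0166] [325. 345.] []
seat pinpoint 0.55 [0.6581 0.0124 0.0112] [263. 270.] []
tab pinpoint 0.6 [ 0.4865 -0.0096  0.0432] [353. 262.] []
flap_foot pinpoint 0.72 [ 0.4895 -0.0088  0.042 ] [351. 262.] []
flap_foot pinpoint 0.63 [7.341e-01 2.050e-02 3.000e-04] [225. 271.] []
multimeter_c pinpoint 0.95 [0.7118 0.3131 0.0208] [175. 408.] []
multimeter_c pinpoint 0.58 [ 0.5016 -0.2967  0.0436] [362. 172.] []
spool_c pinpoint 0.63 [ 0.6934 -0.2622  0.0256] [278. 178.] []
tub_c pinpoint 0.95 [ 0.6708 -0.4105  0.023 ] [301. 146.] []
tub_c pinpoint 0.71 [ 0.4909 -0.0059  0.0437] [350. 263.] []
```

View pics/top0.png

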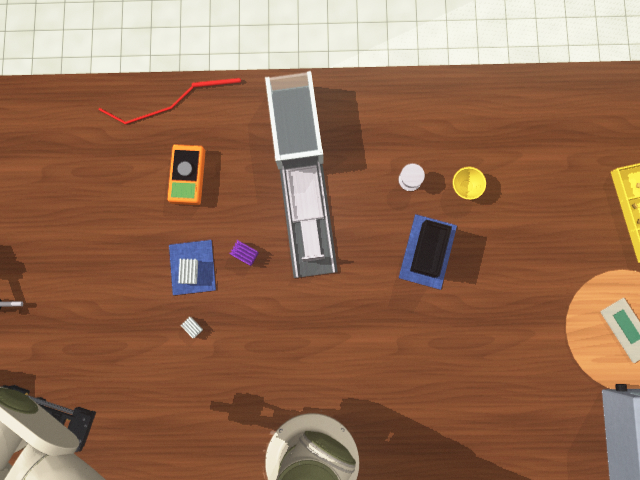

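View pics/side0.png

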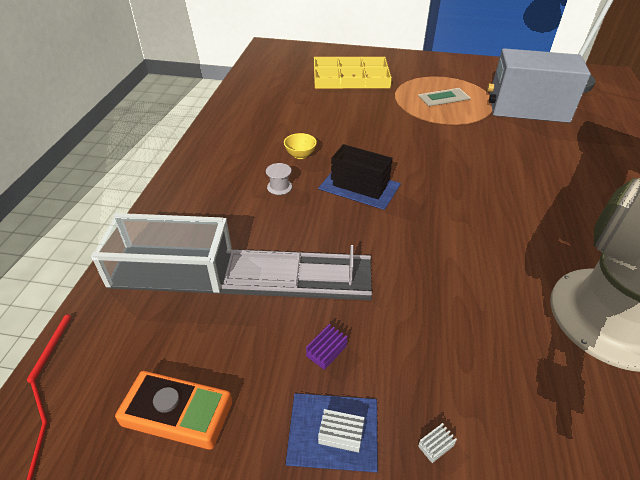

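Module candidates in the top view: silver on the mat at (188,271), small silver at (192,327), and purple at (244,252). The one on the mat fits, because it is the larger of the two that aren't purple. I'll check that in an enlarged crop and get the angles.

```bash
cat >> h.py <<'E'
def onplane(s,uv,z):
    uv=np.atleast_2d(np.array(uv,float)); d=np.c_[uv,np.ones(len(uv))]@np.linalg.inv(np.array(s["mtx"])).T@rot(s["attitude"]).T
    o=np.array(s["position"]); t=(z-o[2])/d[:,2]; return (o+d*t[:,None])[:,:2]
def rect(s,mask,roi,z):
    x0,y0,x1,y1=roi; m=np.zeros(mask.shape,np.uint8); m[y0:y1,x0:x1]=mask[y0:y1,x0:x1]
    c=max(cv2.findContours(m,cv2.RETR_EXTERNAL,cv2.CHAIN_APPROX_NONE)[0],key=cv2.contourArea)[:,0]
    (cx,cy),(a,b),_=r=cv2.minAreaRect((onplane(s,c,z)*1000).astype(np.float32)); q=cv2.boxPoints(r); e=[q[1]-q[0],q[2]-q[1]]; e=max(e,key=np.linalg.norm)
    return np.round([cx,cy,a,b],1), round(float((np.arctan2(e[1],e[0])+np.pi/2)%np.pi-np.pi/2),4)
def lines(s,roi,z,minl):
    x0,y0,x1,y1=roi; g=cv2.cvtColor(s["img"],cv2.COLOR_RGB2GRAY)[y0:y1,x0:x1]
    L=cv2.createLineSegmentDetector().detect(g)[0][:,0]
    for l in L:
        a,b=onplane(s,[[l[0]+x0,l[1]+y0],[l[2]+x0,l[3]+y0]],z); d=b-a
        if np.linalg.norm(d)>minl: print((a*1000).round(),(b*1000).round(),round(float(np.linalg.norm(d)),3),round(float((np.arctan2(d[1],d[0])+np.pi/2)%np.pi-np.pi/2),3))
E
python3 - <<'E'
from h import *
s=manip.snapshot("top"); s2=manip.snapshot("side")
hsv=lambda s:cv2.cvtColor(s["img"],cv2.COLOR_RGB2HSV)
h=hsv(s); blk=((s["img"].max(2)<45)*255).astype(np.uint8); wh=((h[:,:,1]<70)&(h[:,:,2]>110)).astype(np.uint8)*255
wh=cv2.morphologyEx(wh,cv2.MORPH_CLOSE,np.ones((5,5)))
print("tray",rect(s,blk,(400,210,460,290),.084)); print("mod",rect(s,wh,(172,250,210,295),.034)); print("small",rect(s,wh,(178,312,206,342),.03))
print("slide top"); lines(s,(262,70,345,285),.01,.1)
c=cv2.resize(s["img"][225:350,150:275],None,fx=4,fy=4,interpolation=cv2.INTER_CUBIC); d=cv2.resize(s["img"][200:300,390:490],(500,500),interpolation=cv2.INTER_CUBIC)
c2=cv2.resize(s["img"][150:290,265:345],(300,500),interpolation=cv2.INTER_CUBIC)
cv2.imwrite("pics/crop.png",cv2.resize(np.hstack([c,d[:,:,:],c2]),(780,300))[:,:,::-1])
for l in["module_c","tray_top_c","tray_top"]: see(s,l,n=2); see(s2,l,n=4)
E
```

```text
tray (array([ 499.4, -293.7,   68. ,  127.8]), -0.2925)
mod (array([461.1, 299.7,  47.4,  62.1]), -0.0184)
small (array([322.4, 289. ,  47.7,  32.3]), 0.7911)
slide top
[761. -39.] [987. -12.] 0.228 0.12
[745.  80.] [758. -37.] 0.118 -1.456
[456. -65.] [732. -32.] 0.278 0.118
[442.  27.] [717.  61.] 0.277 0.124
[970. 110.] [745.  84.] 0.227 0.116
[761.  73.] [966.  98.] 0.207 0.118
[600. -41.] [481. -54.] 0.119 0.112
[600. -36.] [705. -23.] 0.106 0.121
[977.  -2.] [774. -26.] 0.205 0.119
[723.  68.] [445.  36.] 0.28 0.116
[985.   2.] [973. 108.] 0.107 -1.462
[717.  56.] [592.  41.] 0.126 0.119
[708. -29.] [603. -41.] 0.106 0.115
[592.  35.] [717.  50.] 0.126 0.12
module_c pinpoint 0.97 [0.4596 0.3028 0.0224] [188. 271.] []
module_c pinpoint 0.91 [ 0.5018  0.1663 -0.0036] [244. 255.] []
module_c pinpoint 0.97 [0.5159 0.1647 0.0177] [322. 345.] []
module_c pinpoint 0.83 [0.4605 0.3042 0.0043] [343. 435.] []
module_c pinpoint 0.78 [0.325  0.2928 0.001 ] [435. 444.] []
module_c pinpoint 0.75 [ 0.5085  0.1664 -0.0026] [326. 353.] []
tray_top_c pinpoint 0.83 [ 0.4987 -0.3014  0.0637] [432. 249.] []
tray_top_c pinpoint 0.73 [ 0.4997 -0.3006  0.0491] [431. 250.] []
tray_top_c pinpoint 0.97 [ 0.5054 -0.3     0.0636] [361. 164.] []
tray_top_c pinpoint 0.56 [ 0.5087 -0.3008  0.0473] [359. 170.] []
tray_top pinpoint 0.83 [ 0.4987 -0.3014  0.0637] [432. 249.] []
tray_top pinpoint 0.73 [ 0.4997 -0.3006  0.0491] [431. 250.] []
tray_top pinpoint 0.97 [ 0.5054 -0.3     0.0636] [361. 164.] []
tray_top pinpoint 0.56 [ 0.5087 -0.3008  0.0473] [359. 170.] []
```

View pics/crop.png

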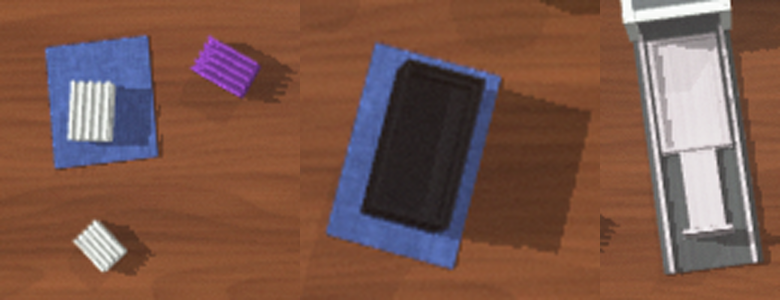

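The crop confirms it: the silver block on the mat is clearly bigger than the small silver one lower left, and the purple one is a separate block. The single top tray rim sits at about (0.501,-0.298) with yaw -0.29. The slide axis has yaw 0.119. I'm moving over the stack now.

```bash
python3 -m creep '[[2.25,-5.3,-0.5,0,0,0,-1],[2.25,-5.3,-0.5,0,0,0,-1],[2.25,-5.3,-0.5,0,0,0,-1],[2.25,-5.3,-0.5,0,0,0,-1],[2.25,-5.3,-0.5,0,0,0.022,-1]]' 20
python3 -m creep '[[2.25,-5.3,-0.5,0,0,0,-1],[2.25,-5.3,-0.5,0,0,0,-1],[2.25,-5.3,-0.5,0,0,0,-1],[2.25,-5.3,-0.5,0,0,0,-1],[2.25,-5.3,-0.5,0,0,0,-1]]'
python3 -m creep '[[2.25,-5.3,-0.5,0,0,0,-1],[2.25,-5.3,-0.5,0,0,0,-1],[2.25,-5.3,-0.5,0,0,0,-1],[2.25,-5.3,-0.5,0,0,0,-1],[0,0,0,0,0,0,-1]]'; python3 -c "
from h import *
state()"
```

```text
time_s: 2.02
position: [0.2753, 0.2326, 0.3798]
tcp_rot: [0.145, 0.989, 0.0, 0.0]
contact_force: [-0.0, 0.3, 0.4]
opening: 0.999
gripper_force: 0.0
time_s: 2.65
position: [0.3879, -0.0328, 0.3548]
tcp_rot: [0.146, 0.989, -0.0, 0.0]
contact_force: [0.8, 0.4, 0.4]
opening: 0.996
gripper_force: 0.0
time_s: 3.28
position: [0.478, -0.2456, 0.3336]
tcp_rot: [0.147, 0.989, 0.0, -0.0]
contact_force: [-0.7, 0.6, 0.6]
opening: 1.0
gripper_force: 0.0
3.275 [ 0.478  -0.2456  0.3336] [[-0.957, 0.292, -0.001], [0.292, 0.957, 0.0], [0.001, 0.0, -1.0]] [-0.7  0.6  0.6] 1.0000562215120177 0.0 [-0.69  0.41  1.56 -0.    1.18 -1.97]
```

```bash
python3 -m creep '[[1.1,-2.6,-1.5,0,0,0,-1],[1.2,-2.6,-1.5,0,0,0,-1],[0,0,-1.3,0,0,0,-1],[0,0,0,0,0,0,-1]]' | head -2
python3 - <<'E'
from h import *
s=manip.snapshot("side"); state()
c=s["img"][90:230,280:440]; cv2.imwrite("pics/c2.png",cv2.resize(c,(640,560),interpolation=cv2.INTER_CUBIC)[:,:,::-1])
P=np.array(manip.read_state()["position"]); M=R.from_quat(manip.read_state()["tcp_rot"]).as_matrix()
for z in(.166,.20):
  print([(pix(s,P+M@[0,y,z])-[280,90])*4 for y in(-.044,0,.044)])
see(s,"tray_top_c")
E
```

```text
time_s: 3.78
position: [0.5002, -0.2937, 0.291]
3.825 [ 0.5004 -0.2937  0.2919] [[-0.958, 0.288, -0.001], [0.288, 0.958, 0.001], [0.001, 0.0, -1.0]] [-1.1  0.4  0.2] 0.9997972065522458 0.0 [-0.73  0.54  1.47  0.    1.13 -2.01]
[array([369.70400896, 172.12056802]), array([339.44068396, 209.92152387]), array([307.46922129, 249.8560601 ])]
[array([364.88687253, 223.63519818]), array([335.15955297, 261.98795407]), array([303.79225354, 302.456533  ])]
tray_top_c pinpoint 0.83 [ 0.505  -0.2995  0.047 ] [361. 170.] []
tray_top_c pinpoint 0.65 [ 0.5039 -0.299   0.0624] [362. 165.] []
tray_top_c pinpoint 0.27 [ 0.6936 -0.2646  0.021 ] [279. 179.] []
```

View pics/c2.png

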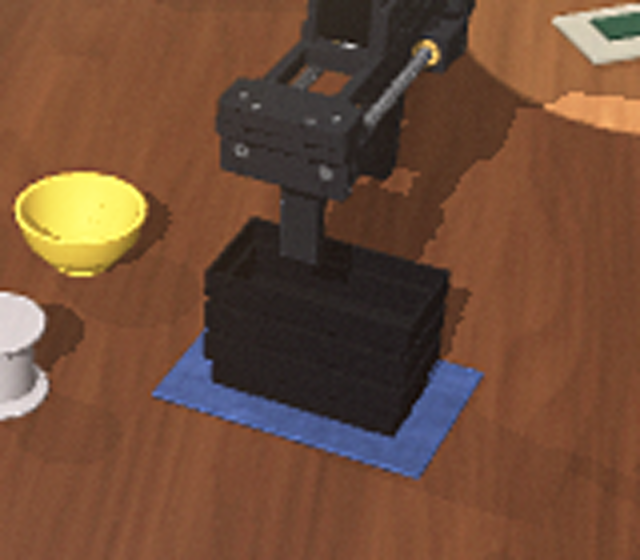

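The side view shows the near finger above the tray's near half. The rim corners in the crop are about (258,218), (205,277), (403,333) and (447,272). I'll turn those into world positions.

Run:
```python
from h import *
s=manip.snapshot("side")
q=np.array([(258,218),(205,277),(403,333),(447,272)])/4+[280,90]
p=onplane(s,q,.084); print(p.round(4),p.mean(0)); print([np.arctan2(*(p[j]-p[i])[::-1]) for i,j in((1,2),(0,3),(1,0),(2,3))],[np.linalg.norm(p[j]-p[i]) for i,j in((1,2),(0,3),(1,0),(2,3))])
```

```text
[[ 0.5504 -0.3422]
 [ 0.5715 -0.2768]
 [ 0.4573 -0.2443]
 [ 0.4375 -0.3072]] [ 0.50418968 -0.29260643]
[np.float64(2.864386790542749), np.float64(2.8407644343401555), np.float64(-1.8824717834669173), np.float64(-1.8752484284164337)] [np.float64(0.11876728690543405), np.float64(0.11822777540422556), np.float64(0.06869535825742867), np.float64(0.06588644724933779)]
```

```bash
python3 -m creep '[[0.2,-0.25,-1.8,0,0,0,-1],[0,0,-1.9,0,0,0,-1],[0,0,-1.8,0,0,0,-1],[0,0,0,0,0,0,-1],[0,0,0,0,0,0,0]]' 15
python3 -m creep '[[0,0,0,0,0,0,0.2],[0,0,0,0,0,0,0.6],[0,0,0,0,0,0,1],[0,0,0,0,0,0,1],[0,0,0,0,0,0,1]]'
```

```text
time_s: 4.55
position: [0.5027, -0.2974, 0.2371]
tcp_rot: [0.146, 0.989, -0.0, 0.0]
contact_force: [-0.1, 0.1, 1.5]
opening: 0.91
gripper_force: 0.0
time_s: 5.18
position: [0.5027, -0.2974, 0.2373]
tcp_rot: [0.146, 0.989, -0.0, 0.0]
contact_force: [-1.3, 0.0, 5.6]
opening: 0.727
gripper_force: 15.0
```

```bash
python3 -m creep '[[0,0,0.7,0,0,0,1],[0,0,1.2,0,0,0,1],[0,0,1.8,0,0,0,1],[0,0,2.2,0,0,0,1],[0,0,2.2,0,0,0,1]]'
python3 -m creep '[[0,0,0,0,0,0,1]]' | tail -3
python3 - <<'E'
from h import *
s=manip.snapshot("side"); state(); cv2.imwrite("pics/c3.png",cv2.resize(s["img"][60:320,200:450],(750,600)[:2],interpolation=cv2.INTER_CUBIC)[:,:,::-1])
see(s,"tray_top_c"); see(s,"tray_mid_c"); see(s,"seat");see(s,"tab")
s=manip.snapshot("top"); see(s,"seat");see(s,"tab")
E
```

```text
time_s: 5.8
position: [0.5025, -0.2972, 0.319]
tcp_rot: [0.146, 0.989, -0.0, 0.0]
contact_force: [0.2, -0.6, -1.6]
opening: 0.726
gripper_force: 15.0
contact_force: [-0.9, 0.5, -1.2]
opening: 0.723
gripper_force: 15.0
5.975 [ 0.5025 -0.2972  0.318 ] [[-0.957, 0.289, 0.001], [0.289, 0.957, -0.001], [-0.001, -0.0, -1.0]] [ 1.1 -0.  -2. ] 0.7209808924550553 14.998888224363327 [-0.73  0.52  1.43  0.    1.19 -2.01]
tray_top_c pinpoint 0.97 [ 0.5046 -0.2968  0.1435] [364. 135.] []
tray_top_c pinpoint 0.56 [ 0.5074 -0.3033  0.1317] [362. 138.] []
tray_mid_c pinpoint 0.9 [ 0.5014 -0.2998  0.0447] [362. 171.] []
tray_mid_c pinpoint 0.48 [0.4657 0.3034 0.0224] [340. 429.] []
tray_mid_c pinpoint 0.44 [ 0.508  -0.2973  0.1459] [362. 133.] []
seat pinpoint 0.58 [0.6608 0.0064 0.0151] [262. 266.] []
tab pinpoint 0.67 [ 0.4884 -0.0088  0.0415] [352. 263.] []
seat pinpoint 0.88 [0.6599 0.0081 0.011 ] [305. 192.] []
seat pinpoint 0.16 [ 0.6952 -0.265   0.0247] [412. 175.] []
tab pinpoint 0.65 [ 0.4866 -0.0165  0.045 ] [315. 257.] []
```

View pics/c3.png

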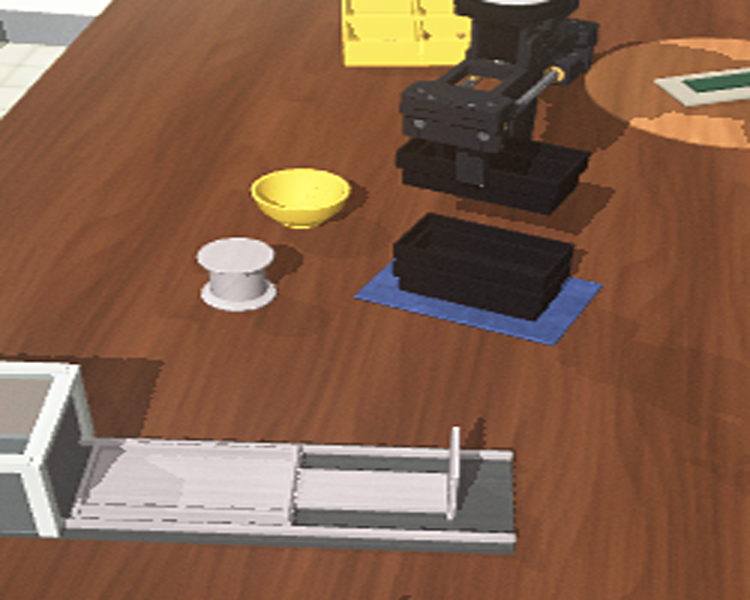

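Only the top tray is held and the other two stayed put. I'm carrying it over the seat now.

```bash
python3 -m creep '[[1.0,2.0,0,0,0,0.05,1],[2.1,4.1,0,0,0,0.06,1],[2.1,4.1,0,0,0,0.06,1],[2.1,4.1,0,0,0,0.06,1],[2.1,4.1,0,0,0,0.06,1]]' | head -2
python3 -m creep '[[2.1,4.1,0,0,0,0.06,1],[2.1,4.1,0,0,0,0.06,1],[1.3,2.6,0,0,0,0,1],[0.7,1.2,-1,0,0,0,1],[0,0,-1.8,0,0,0,1]]' | head -2
python3 -m creep '[[0,0,-1.8,0,0,0,1],[0,0,-1.8,0,0,0,1],[0,0,-1,0,0,0,1],[0,0,0,0,0,0,1]]' | head -2
python3 - <<'E'
from h import *
s=manip.snapshot("side"); state(); cv2.imwrite("pics/c4.png",cv2.resize(s["img"][170:320,180:380],(800,600),interpolation=cv2.INTER_CUBIC)[:,:,::-1])
see(s,"tray_top_c"); see(s,"seat")
s=manip.snapshot("top"); see(s,"tray_top_c")
E
```

```text
time_s: 6.95
position: [0.5971, -0.1119, 0.3175]
time_s: 7.58
position: [0.6586, 0.0067, 0.2886]
time_s: 8.07
position: [0.6585, 0.0064, 0.2429]
8.125 [0.6586 0.0065 0.2438] [[-0.993, -0.117, 0.0], [-0.117, 0.993, -0.0], [-0.0, -0.0, -1.0]] [ 1.   0.2 -1.6] 0.7242269156860727 14.998856037855148 [-0.17  0.75  1.23 -0.    1.16 -1.86]
tray_top_c pinpoint 0.82 [0.6609 0.0042 0.0526] [261. 252.] []
tray_top_c pinpoint 0.64 [0.6575 0.0066 0.0697] [262. 246.] []
seat pinpoint 0.78 [0.6626 0.0082 0.0105] [261. 268.] []
```

View pics/c4.png

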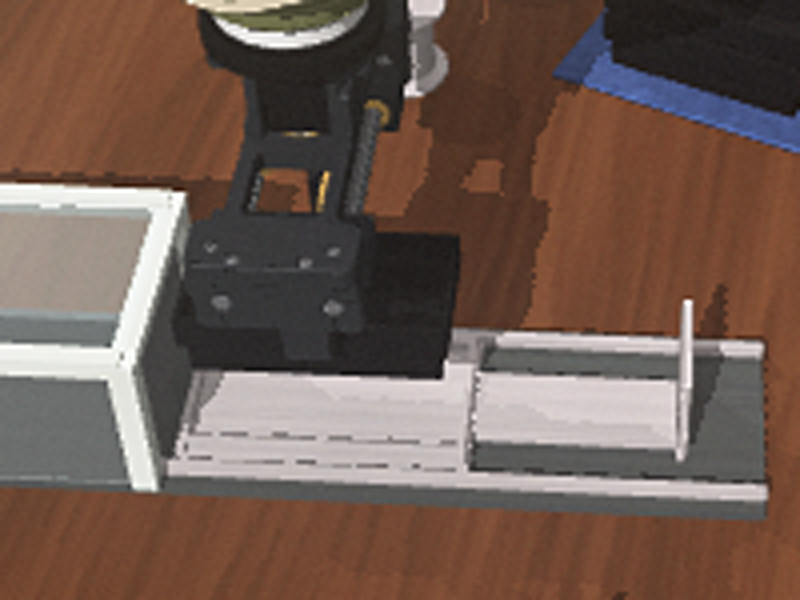

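The tray hangs squarely over the recess. The near lip corners of the carriage are at crop (468,470) and (168,472). I'll check the centre along the slide.

Run:
```python
from h import *
s=manip.snapshot("side")
# carriage outline corners (lip top), tray rim corners held at z
q=np.array([(468,470),(168,472),(470,362),(690,345)])/4+[180,170]
for z in(.012,.018): print(z,onplane(s,q,z).round(4).tolist())
q=np.array([(443,378),(460,236),(188,362)])/4+[180,170]
print(onplane(s,q,.0923).round(4).tolist(),onplane(s,q,.079).round(4).tolist())
```

```text
0.012 [[0.5837, 0.0456], [0.7211, 0.0716], [0.5972, -0.0228], [0.4914, -0.0539]]
0.018 [[0.5825, 0.0505], [0.7187, 0.0763], [0.5959, -0.0172], [0.491, -0.0481]]
[[0.5888, 0.0628], [0.6007, -0.0272], [0.7001, 0.0733]] [[0.592, 0.0507], [0.6042, -0.0412], [0.7057, 0.0615]]
```

```bash
python3 -m creep '[[0.1,0.1,-1.0,0,0,0,1],[0,0,-1.0,0,0,0,1],[0,0,-1,0,0,0,1],[0,0,-0.8,0,0,0,1],[0,0,0,0,0,0,1]]' | head -4
python3 -m creep '[[0,0,-0.2,0,0,0,1],[0,0,-0.15,0,0,0,1],[0,0,0,0,0,0,1]]'
```

```text
time_s: 9.0
position: [0.6594, 0.0077, 0.2049]
tcp_rot: [-0.059, 0.998, 0.0, -0.001]
contact_force: [0.1, 0.2, -1.1]
time_s: 9.38
position: [0.6596, 0.0077, 0.2023]
tcp_rot: [-0.059, 0.998, -0.0, 0.0]
contact_force: [0.1, 0.1, -1.8]
opening: 0.721
gripper_force: 15.0
```

```bash
python3 -m creep '[[0,0,-0.15,0,0,0,1],[0,0,0,0,0,0,1]]'|tail -3;  python3 -m creep '[[0,0,-0.1,0,0,0,1],[0,0,0,0,0,0,1]]'
```

```text
contact_force: [0.1, 0.5, 2.5]
opening: 0.723
gripper_force: 15.0
time_s: 9.88
position: [0.66, 0.0078, 0.2013]
tcp_rot: [-0.059, 0.998, -0.0, 0.001]
contact_force: [-1.5, 1.0, 7.7]
opening: 0.726
gripper_force: 15.0
```

```bash
python3 -m creep '[[0,0,0,0,0,0,0.2],[0,0,0,0,0,0,-0.5],[0,0,0,0,0,0,-1],[0,0,0,0,0,0,-1],[0,0,1,0,0,0,-1]]'
python3 -m creep '[[0,0,3,0,0,0,-1],[0,0,4,0,0,0,-1],[-3,2,4,0,0,0,-1],[-4,5,0,0,0,-0.18,-1],[-2,5,0,0,0,-0.18,-1]]'
python3 -m creep '[[-2,5,0,0,0,-0.18,-1],[-2,5,0,0,0,-0.18,-1],[-2,4,0,0,0,-0.18,-1],[0,0,0,0,0,-0.18,-1],[0,0,0,0,0,-0.18,-1]]'
python3 - <<'E'
from h import *
s=manip.snapshot("top"); st=state(); 
for l in("tray_top_c","seat","module_c","tab"): see(s,l)
save(s,"top2"); cv2.imwrite("pics/c5.png",cv2.resize(s["img"][140:300,150:350],(750,600),interpolation=cv2.INTER_CUBIC)[:,:,::-1])
s=manip.snapshot("side")
for l in("tray_top_c","module_c"): see(s,l)
E
```

```text
time_s: 10.5
position: [0.6594, 0.0077, 0.2093]
tcp_rot: [-0.059, 0.998, 0.0, -0.001]
contact_force: [-0.5, -0.2, 0.4]
opening: 0.999
gripper_force: 0.0
time_s: 11.12
position: [0.569, 0.1275, 0.3211]
tcp_rot: [0.125, 0.992, 0.0, 0.001]
contact_force: [-0.8, -0.7, 0.4]
opening: 1.003
gripper_force: 0.0
time_s: 11.75
position: [0.5102, 0.2671, 0.3205]
tcp_rot: [0.543, 0.84, 0.0, 0.0]
contact_force: [-1.1, -0.2, 0.1]
opening: 1.002
gripper_force: 0.0
11.8 [0.5103 0.2668 0.3205] [[-0.404, 0.915, 0.001], [0.915, 0.404, 0.0], [-0.0, 0.001, -1.0]] [-0.4  0.4 -0. ] 0.9980783632967145 0.0 [ 0.28  0.5   1.46 -0.    1.19 -0.14]
tray_top_c pinpoint 0.81 [0.6577 0.0103 0.0276] [303. 191.] []
tray_top_c pinpoint 0.68 [0.6571 0.0073 0.0138] [305. 193.] []
seat pinpoint 0.89 [0.6589 0.0105 0.0124] [304. 192.] []
seat pinpoint 0.54 [ 0.5025 -0.2985  0.0216] [428. 250.] []
module_c pinpoint 0.97 [ 0.5055  0.1641 -0.0007] [244. 253.] []
module_c pinpoint 0.92 [0.5053 0.1617 0.0126] [245. 253.] []
tab pinpoint 0.78 [ 0.487  -0.0111  0.044 ] [313. 257.] []
tray_top_c pinpoint 0.89 [0.6609 0.0058 0.0297] [262. 261.] []
tray_top_c pinpoint 0.63 [0.6633 0.0054 0.015 ] [261. 265.] []
module_c pinpoint 0.94 [0.3251 0.2925 0.0108] [437. 441.] []
module_c pinpoint 0.89 [ 0.5119  0.167  -0.0041] [324. 353.] []
module_c pinpoint 0.69 [0.4628 0.3039 0.002 ] [341. 436.] []
```

View pics/c5.png

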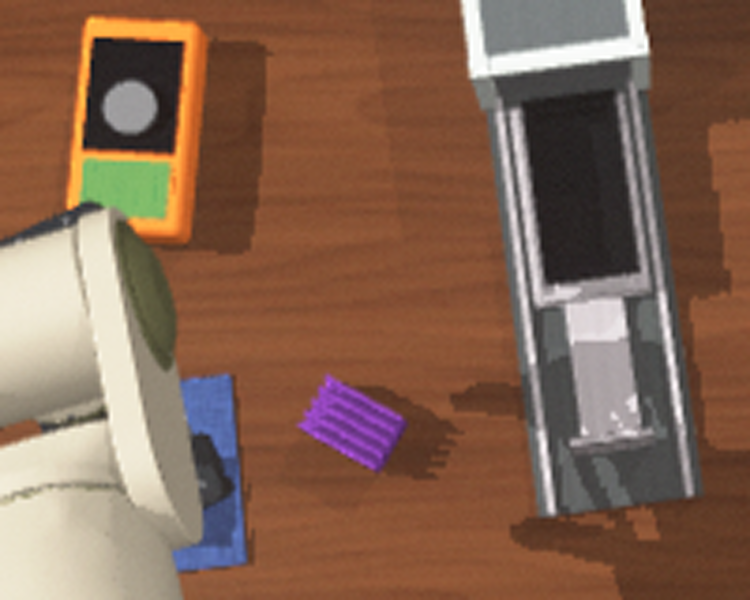

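The tray stands in the seat. Next is the module: I'll align with its ends and check.

```bash
python3 -m creep '[[-1.6,1.2,0,0,0,-0.14,-1],[-1.6,1.2,0,0,0,-0.14,-1],[-1.7,1.2,-1.5,0,0,-0.15,-1],[0,0,-4,0,0,0,-1],[0,0,0,0,0,0,-1]]' | head -3
python3 - <<'E'
from h import *
s=manip.snapshot("side"); st=state(); cv2.imwrite("pics/c6.png",cv2.resize(s["img"][360:480,260:420],(800,600),interpolation=cv2.INTER_CUBIC)[:,:,::-1])
P=np.array(st["position"]); M=R.from_quat(st["tcp_rot"]).as_matrix()
print([((pix(s,P+M@[0,y,.166])-[260,360])*5).round() for y in(-.044,0,.044)])
see(s,"module_c")
q=np.array([(525,108),(612,95),(637,272),(543,282)])/3.75+[150,140]; t=manip.snapshot("top"); p=onplane(t,q,.048); print(p.round(4).tolist(),p.mean(0))
print(pix(t,[.6595,.0075,.048]))
E
```

```text
time_s: 12.78
position: [0.461, 0.3023, 0.2629]
tcp_rot: [0.707, 0.707, -0.002, -0.001]
12.825 [0.4617 0.3024 0.2647] [[0.001, 1.0, -0.001], [1.0, -0.001, -0.001], [-0.001, -0.001, -1.0]] [ 0.1 -0.1  0.5] 1.0019017031566186 0.0 [0.37 0.52 1.59 0.   1.04 0.37]
[array([589., 243.]), array([424., 216.]), array([262., 189.])]
module_c pinpoint 0.92 [0.3268 0.291  0.0126] [436. 440.] []
module_c pinpoint 0.9 [3.238e-01 2.926e-01 2.000e-04] [436. 445.] []
module_c pinpoint 0.84 [0.4643 0.3054 0.0024] [340. 436.] []
[[0.711, 0.0423], [0.7187, -0.0161], [0.5977, -0.0307], [0.5923, 0.0316]] [0.65491614 0.00676903]
[304.13196463 188.53373094]
```

View pics/c6.png

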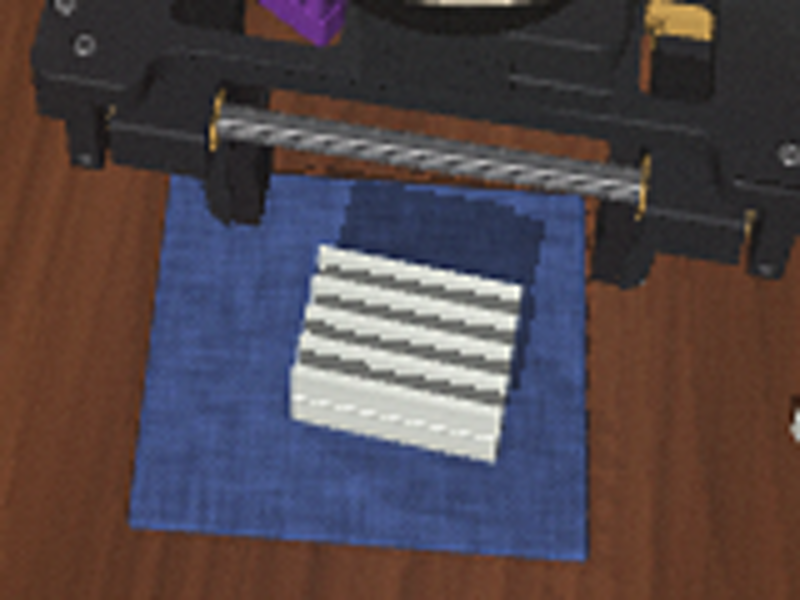

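The module's top corners in the crop are (320,245), (521,287), (497,408) and (292,367), with a finger over each end.

Run:
```python
from h import *
s=manip.snapshot("side")
q=np.array([(320,245),(521,287),(497,408),(292,367)])/5+[260,360]
p=onplane(s,q,.034); print(p.round(4).tolist(),p.mean(0)); print([np.arctan2(*(p[j]-p[i])[::-1]) for i,j in((1,0),(2,3))],[np.linalg.norm(p[j]-p[i]) for i,j in((1,0),(2,3),(1,2))])
```

```text
[[0.4921, 0.2835], [0.4327, 0.286], [0.4355, 0.322], [0.4938, 0.3204]] [0.46352492 0.30297888]
[np.float64(-0.0430298175547987), np.float64(-0.026904691038787423)] [np.float64(0.05949247096053036), np.float64(0.05833570812880752), np.float64(0.03608347738101996)]
```

```bash
python3 -m creep '[[0.1,0.05,-2.5,0,0,-0.025,-1],[0,0,-2.5,0,0,0,-1],[0,0,-1.8,0,0,0,-1],[0,0,-1.2,0,0,0,-0.6],[0,0,0,0,0,0,-0.45]]' 25
python3 -m creep '[[0,0,0,0,0,0,-0.3],[0,0,0,0,0,0,0],[0,0,0,0,0,0,1],[0,0,0,0,0,0,1]]'
```

```text
time_s: 13.6
position: [0.4626, 0.303, 0.1845]
tcp_rot: [0.717, 0.697, -0.0, -0.0]
contact_force: [-0.2, -0.5, 0.9]
opening: 0.794
gripper_force: 0.0
time_s: 14.1
position: [0.4628, 0.3031, 0.1854]
tcp_rot: [0.717, 0.698, 0.001, 0.0]
contact_force: [-0.1, -0.7, 5.3]
opening: 0.673
gripper_force: 25.0
```

```bash
python3 -m creep '[[0,0,0.7,0,0,0,1],[0,0,1.5,0,0,0,1],[0,0,2.5,0,0,0,1],[0,0,4,0,0,0,1],[0,0,4,0,0,0,1]]'
python3 -m creep '[[1.2,-2,2,0,0,0,1],[2.4,-3.6,0,0,0,0.03,1],[2.4,-3.6,0,0,0,0.03,1],[2.4,-3.6,0,0,0,0.03,1],[2.4,-3.6,0,0,0,0.03,1]]' | head -2
python3 -m creep '[[2.4,-3.6,0,0,0,0.026,1],[2.4,-3.6,0,0,0,0,1],[2.4,-3.6,0,0,0,0,1],[1.3,-2.4,0,0,0,0,1],[0,0,0,0,0,0,1]]'
python3 - <<'E'
from h import *
s=manip.snapshot("side"); st=state(); cv2.imwrite("pics/c7.png",cv2.resize(s["img"][150:310,180:380],(750,600),interpolation=cv2.INTER_CUBIC)[:,:,::-1])
for l in("tray_top_c","module_c","seat"): see(s,l,n=2)
s=manip.snapshot("top"); see(s,"tray_top_c")
E
```

```text
time_s: 14.72
position: [0.4623, 0.3029, 0.3137]
tcp_rot: [0.717, 0.697, 0.0, 0.0]
contact_force: [-0.4, 0.5, -1.6]
opening: 0.675
gripper_force: 25.0
time_s: 15.35
position: [0.571, 0.1378, 0.3326]
time_s: 15.98
position: [0.6558, 0.0055, 0.332]
tcp_rot: [0.665, 0.747, -0.0, 0.0]
contact_force: [-0.2, 1.4, -0.9]
opening: 0.674
gripper_force: 25.0
16.025 [0.6554 0.0068 0.3321] [[-0.118, 0.993, -0.0], [0.993, 0.118, 0.0], [0.0, -0.0, -1.0]] [ 0.5 -0.1 -1.6] 0.6778990096644787 24.978932328522205 [-0.17  0.66  1.16  0.    1.33 -0.29]
tray_top_c pinpoint 0.91 [0.6626 0.004  0.0107] [262. 266.] []
tray_top_c pinpoint 0.78 [0.6624 0.0078 0.0253] [261. 263.] []
module_c pinpoint 0.84 [0.6575 0.0076 0.167 ] [257. 207.] []
module_c pinpoint 0.84 [0.3232 0.2928 0.006 ] [437. 443.] []
seat pinpoint 0.71 [0.6594 0.0097 0.0126] [263. 268.] []
```

View pics/c7.png

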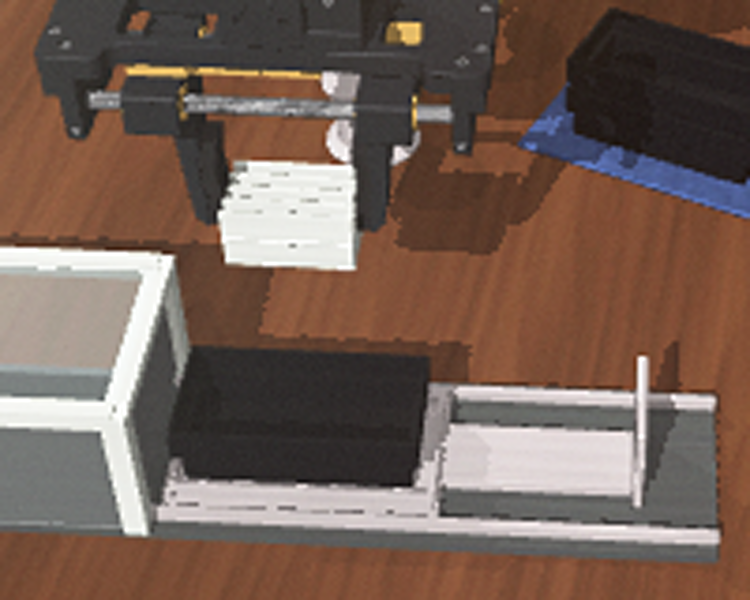

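The module is level above the tray, whose rim corners in the crop are (430,358), (415,487), (170,455) and (195,347). The carriage hasn't moved.

Run:
```python
from h import *
s=manip.snapshot("side")
q=np.array([(430,358),(418,440),(170,425),(195,347)])/3.75+[180,150]
print(onplane(s,q,.048).round(4).tolist(), onplane(s,np.array([[415,487],[168,470]])/3.75+[180,150],.012).round(4).tolist())
print([((pix(s,[.659+a*.993-b*.119,.0073+a*.119+b*.993,.048])-[180,150])*3.75).round() for a,b in((-.062,-.032),(-.062,.032),(.062,.032),(.062,-.032))])
```

```text
[[0.6029, -0.0278], [0.5965, 0.0295], [0.7196, 0.0415], [0.7243, -0.0139]] [[0.5995, 0.0292], [0.726, 0.0403]]
[array([435., 353.]), array([423., 444.]), array([172., 433.]), array([197., 343.])]
```

```bash
python3 -m creep '[[0,0,-3,0,0,0,1],[0,0,-3.5,0,0,0,1],[0,0,-3,0,0,0,1],[0,0,-1.5,0,0,0,1],[0,0,0,0,0,0,1]]'|sed -n 2,4p
python3 -m creep '[[0,0,-0.6,0,0,0,1],[0,0,-0.6,0,0,0,1],[0,0,0,0,0,0,1]]'|sed -n 2,4p
python3 -m creep '[[0,0,-0.5,0,0,0,1],[0,0,-0.4,0,0,0,1],[0,0,0,0,0,0,1]]'|sed -n 2,4p
```

```text
position: [0.6555, 0.0072, 0.2214]
tcp_rot: [0.664, 0.748, -0.0, -0.0]
contact_force: [-0.1, 0.5, -0.6]
position: [0.6554, 0.007, 0.2095]
tcp_rot: [0.664, 0.748, -0.0, -0.0]
contact_force: [0.2, 0.1, -1.3]
position: [0.6554, 0.007, 0.2002]
tcp_rot: [0.664, 0.748, -0.0, -0.0]
contact_force: [0.0, 0.1, -1.4]
```

```bash
python3 -m creep '[[0,0,-0.25,0,0,0,1],[0,0,0,0,0,0,1]]'|sed -n 2,4p
python3 -m creep '[[0,0,-0.15,0,0,0,1],[0,0,0,0,0,0,1]]'|sed -n 2,4p
python3 - <<'E'
from h import *
s=manip.snapshot("side"); cv2.imwrite("pics/c8.png",cv2.resize(s["img"][170:310,180:360],(750,583),interpolation=cv2.INTER_CUBIC)[:,:,::-1])
E
```

```text
position: [0.6555, 0.007, 0.1981]
tcp_rot: [0.664, 0.748, -0.0, -0.0]
contact_force: [0.0, -0.3, -2.3]
position: [0.6555, 0.007, 0.1966]
tcp_rot: [0.664, 0.748, -0.0, -0.0]
contact_force: [0.1, 0.7, -0.8]
```

View pics/c8.png

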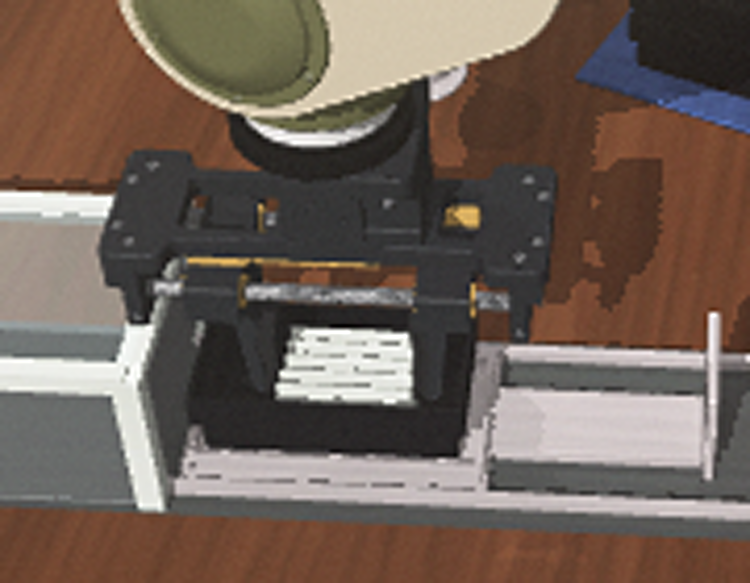

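The module is inside the tray walls with a gap to both ends. I'll lower it in 1 mm steps until it touches.

```bash
python3 -m creep '[[0,0,-0.1,0,0,0,1],[0,0,0,0,0,0,1]]'|sed -n 2,4p
python3 -m creep '[[0,0,-0.05,0,0,0,1],[0,0,0,0,0,0,1]]'|sed -n 2,4p
```

```text
position: [0.6556, 0.007, 0.196]
tcp_rot: [0.664, 0.748, 0.0, 0.0]
contact_force: [0.1, 0.4, 1.0]
position: [0.6557, 0.007, 0.1959]
tcp_rot: [0.664, 0.748, 0.0, 0.001]
contact_force: [-0.6, 0.6, 5.3]
```

```bash
python3 -m creep '[[0,0,0,0,0,0,-0.4],[0,0,0,0,0,0,-0.5],[0,0,0,0,0,0,-0.5],[0,0,0,0,0,0,-0.5]]'
python3 -m creep '[[0,0,0.7,0,0,0,-0.5],[0,0,1.5,0,0,0,-0.5],[0,0,2.5,0,0,0,-0.5],[0,0,4,0,0,0,-0.5],[0,0,3,0,0,0,0]]'
```

```text
time_s: 19.25
position: [0.6555, 0.007, 0.1951]
tcp_rot: [0.664, 0.748, -0.0, -0.0]
contact_force: [-0.5, -1.7, 0.3]
opening: 0.753
gripper_force: 0.0
time_s: 19.88
position: [0.6554, 0.007, 0.3153]
tcp_rot: [0.664, 0.748, 0.001, 0.001]
contact_force: [0.3, 0.3, 0.4]
opening: 0.655
gripper_force: 0.0
```

```bash
python3 -m creep '[[-3,-0.3,0,0,0,0.175,1],[-3,-0.3,0,0,0,0.175,1],[-3,-0.3,0,0,0,0.175,1],[-3,-0.4,0,0,0,0.175,1],[-2.5,-0.3,0,0,0,0.175,1]]' | sed -n 2,3p
python3 -m creep '[[-2.5,-0.4,0,0,0,0.175,1],[-1.8,-0.3,0,0,0,0.175,1],[-1.5,-0.15,0,0,0,0.175,1],[0,0,0,0,0,0.173,1],[0,0,0,0,0,0,1]]'
python3 - <<'E'
from h import *
state()
for v in("side","top"):
    s=manip.snapshot(v)
    for l in("tray_top_c","module_c","seat","tab"): see(s,l,n=3)
    print(pix(s,[.6555,.007,.0445]), [s["img"][tuple(pix(s,[.6555+d*.993,.007+d*.119,.0445]).round().astype(int)[::-1])].tolist() for d in(-.045,-.035,-.025,0,.025,.035,.045)])
E
```

```text
position: [0.5094, -0.009, 0.3135]
tcp_rot: [0.282, 0.96, 0.0, 0.001]
time_s: 21.12
position: [0.4525, -0.0175, 0.3132]
tcp_rot: [-0.06, 0.998, -0.0, 0.001]
contact_force: [-0.4, 0.3, 1.1]
opening: 0.004
gripper_force: 0.0
21.125 [ 0.4525 -0.0175  0.3132] [[-0.993, -0.119, 0.002], [-0.119, 0.993, -0.0], [-0.002, -0.001, -1.0]] [-0.4  0.3  1.1] 0.004200203157564661 0.0 [-0.3   0.26  1.83  0.    1.05 -1.99]
tray_top_c pinpoint 0.72 [0.663  0.0051 0.0104] [262. 267.] []
tray_top_c pinpoint 0.63 [0.6611 0.0049 0.0256] [262. 262.] []
tray_top_c pinpoint 0.44 [0.6637 0.0072 0.0151] [261. 266.] []
module_c pinpoint 0.85 [0.5118 0.1646 0.0145] [324. 346.] []
module_c pinpoint 0.8 [0.655  0.0056 0.0326] [265. 260.] []
module_c pinpoint 0.68 [0.6585 0.0067 0.014 ] [264. 267.] []
seat pinpoint 0.97 [0.6618 0.01   0.0113] [261. 268.] []
tab pinpoint 0.55 [ 0.4909 -0.0087  0.0401] [351. 263.] []
[263.76247659 255.94062243] [[47, 41, 41], [36, 30, 31], [248, 250, 246], [245, 245, 242], [199, 202, 194], [50, 45, 46], [48, 46, 44]]
tray_top_c pinpoint 0.86 [0.6592 0.0043 0.0117] [306. 192.] []
tray_top_c pinpoint 0.59 [0.6572 0.0078 0.0266] [304. 191.] []
module_c pinpoint 0.96 [0.6537 0.0071 0.0129] [305. 194.] []
module_c pinpoint 0.95 [0.5042 0.1657 0.0028] [244. 254.] []
module_c pinpoint 0.93 [0.5022 0.1619 0.0126] [244. 254.] []
seat pinpoint 0.72 [0.6621 0.0072 0.0137] [305. 191.] []
seat pinpoint 0.69 [0.6541 0.005  0.0114] [306. 194.] []
tab pinpoint 0.29 [ 0.69   -0.2639  0.0234] [411. 177.] []
[304.41488661 190.4103475 ] [[46, 39, 40], [138, 140, 136], [247, 248, 246], [228, 230, 226], [216, 219, 212], [43, 39, 37], [40, 36, 36]]
```

The module lies in the tray about 4 mm behind centre. I'm going down behind the tab and starting to push.

```bash
python3 -m creep '[[0,0,-3,0,0,0,1],[0,0,-3.2,0,0,0,1],[0,0,-3,0,0,0,1],[0,0,-2,0,0,0,1],[0,0,0,0,0,0,1]]'|sed -n 2,4p
python3 -m creep '[[0.7,0.08,0,0,0,0,1],[0.7,0.08,0,0,0,0,1],[0.6,0.07,0,0,0,0,1],[0.4,0.05,0,0,0,0,1],[0.4,0.05,0,0,0,0,1]]'|sed -n 2,4p
python3 -m creep '[[0.5,0.06,0,0,0,0,1],[0.6,0.07,0,0,0,0,1],[0.7,0.08,0,0,0,0,1],[0.7,0.08,0,0,0,0,1],[0.7,0.09,0,0,0,0,1]]'
python3 - <<'E'
from h import *
s=manip.snapshot("side")
for l in("tray_top_c","seat","tab"): see(s,l,n=1)
E
```

```text
position: [0.4523, -0.0174, 0.1993]
tcp_rot: [-0.06, 0.998, 0.0, -0.001]
contact_force: [-0.5, 0.0, 0.2]
position: [0.4807, -0.0141, 0.2003]
tcp_rot: [-0.061, 0.998, 0.0, -0.0]
contact_force: [-1.1, 0.1, 0.9]
time_s: 23.5
position: [0.5129, -0.0103, 0.2002]
tcp_rot: [-0.061, 0.998, 0.0, -0.0]
contact_force: [-3.2, -0.2, 1.5]
opening: 0.007
gripper_force: 1.5
tray_top_c pinpoint 0.93 [0.6949 0.0095 0.0118] [245. 266.] []
seat pinpoint 0.95 [0.6946 0.0139 0.0139] [245. 267.] []
tab pinpoint 0.75 [ 0.5203 -0.0048  0.0402] [335. 262.] []
```

```bash
python3 -m creep '[[0.8,0.095,0,0,0,0,1],[0.8,0.095,0,0,0,0,1],[0.8,0.095,0,0,0,0,1],[0.8,0.095,0,0,0,0,1],[0.8,0.095,0,0,0,0,1]]'|sed -n 2,4p
python3 -m creep '[[0.8,0.095,0,0,0,0,1],[0.8,0.095,0,0,0,0,1],[0.8,0.095,0,0,0,0,1],[0.8,0.095,0,0,0,0,1],[0.8,0.095,0,0,0,0,1]]'|sed -n 2,4p
python3 -m creep '[[0.8,0.095,0,0,0,0,1],[0.8,0.095,0,0,0,0,1],[0.8,0.095,0,0,0,0,1],[0.8,0.095,0,0,0,0,1],[0.8,0.095,0,0,0,0,1]]'|sed -n 2,4p
python3 - <<'E'
from h import *
s=manip.snapshot("side"); 
for l in("tray_top_c","module_c","seat","tab"): see(s,l,n=2)
E
```

```text
position: [0.5531, -0.0055, 0.2001]
tcp_rot: [-0.061, 0.998, 0.0, -0.0]
contact_force: [-1.3, -0.2, -0.4]
position: [0.5931, -0.0008, 0.2002]
tcp_rot: [-0.061, 0.998, 0.0, -0.0]
contact_force: [-2.4, -0.3, -2.2]
position: [0.6331, 0.0039, 0.2002]
tcp_rot: [-0.061, 0.998, 0.0, 0.0]
contact_force: [-1.4, 0.1, -1.6]
module_c pinpoint 0.97 [0.326  0.2931 0.0013] [435. 444.] []
module_c pinpoint 0.76 [0.3276 0.2923 0.011 ] [435. 441.] []
seat pinpoint 0.16 [0.6448 0.0094 0.0412] [269. 259.] []
tab pinpoint 0.95 [0.6425 0.0106 0.0416] [270. 259.] []
tab pinpoint 0.74 [0.7356 0.0188 0.0024] [224. 270.] []
```

```bash
python3 -m creep '[[0.8,0.095,0,0,0,0,1],[0.8,0.095,0,0,0,0,1],[0.8,0.095,0,0,0,0,1],[0.8,0.095,0,0,0,0,1],[0.7,0.085,0,0,0,0,1]]'|sed -n 2,4p
python3 -m creep '[[0.5,0.06,0,0,0,0,1],[0.4,0.05,0,0,0,0,1],[0.3,0.035,0,0,0,0,1],[0.2,0.025,0,0,0,0,1],[0,0,0,0,0,0,1]]'|sed -n 2,4p
```

```text
position: [0.6721, 0.0086, 0.2002]
tcp_rot: [-0.061, 0.998, -0.0, 0.0]
contact_force: [-2.1, -1.3, 1.6]
position: [0.6856, 0.0103, 0.2002]
tcp_rot: [-0.061, 0.998, 0.0, 0.0]
contact_force: [-0.3, -0.8, 0.5]
```

```bash
python3 -m creep '[[0.2,0.025,0,0,0,0,1],[0.2,0.025,0,0,0,0,1],[0,0,0,0,0,0,1]]'|sed -n 2,4p
```

```text
position: [0.6897, 0.0107, 0.2002]
tcp_rot: [-0.061, 0.998, 0.0, 0.0]
contact_force: [-0.2, 0.1, 0.1]
```

```bash
python3 -m creep '[[0.25,0.03,0,0,0,0,1],[0.25,0.03,0,0,0,0,1],[0,0,0,0,0,0,1]]'|sed -n 2,4p
python3 -m creep '[[0.2,0.025,0,0,0,0,1],[0.2,0.025,0,0,0,0,1],[0,0,0,0,0,0,1]]'|sed -n 2,4p
```

```text
position: [0.6926, 0.011, 0.2002]
tcp_rot: [-0.061, 0.998, 0.0, -0.006]
contact_force: [-29.7, -3.5, 14.7]
position: [0.6947, 0.0111, 0.2001]
tcp_rot: [-0.061, 0.998, 0.0, -0.013]
contact_force: [-57.4, -6.8, 29.5]
```

It's firmly against the stop. I'm backing off and checking the flap.

```bash
python3 -m creep '[[-0.5,-0.06,0,0,0,0,1],[-1.5,-0.18,0,0,0,0,1],[-3,-0.36,0,0,0,0,1],[0,0,4,0,0,0,1],[0,0,5,0,0,0,1]]'
python3 -m creep '[[-4,-0.5,3,0,0,0,1],[-5,-1,0,0,0,0,1],[-5,-1,0,0,0,0,1],[0,0,0,0,0,0,1]]'
python3 - <<'E'
from h import *
for v in("side","top"):
    s=manip.snapshot(v); save(s,"end_"+v)
    for l in("tray_top_c","module_c","seat","tab","flap","tray_mid_c"): see(s,l,n=2)
    see(s,"flap","find_in",2)
E
```

```text
time_s: 28.82
position: [0.6483, 0.0058, 0.2908]
tcp_rot: [-0.06, 0.998, 0.0, -0.001]
contact_force: [-0.4, 0.7, 0.4]
opening: -0.001
gripper_force: 0.0
time_s: 29.32
position: [0.5064, -0.0193, 0.3204]
tcp_rot: [-0.06, 0.998, 0.0, -0.001]
contact_force: [1.0, -0.2, 1.4]
opening: 0.006
gripper_force: 0.0
module_c pinpoint 0.7 [0.3275 0.2929 0.0131] [435. 441.] []
module_c pinpoint 0.7 [0.5091 0.1658 0.0158] [326. 346.] []
tab pinpoint 0.56 [0.7038 0.0158 0.0443] [238. 256.] []Traceback (most recent call last):
  File "<stdin>", line 4, in <module>
  File "h.py", line 12, in see
    for d in getattr(manip,f)(s,l)[:n]:
             ~~~~~~~~~~~~~~~~^^^^^
ValueError: it knows: flap_foot, module, multimeter, seat, spool, tab, tray_low, tray_mid, tray_top, tub
```

Run:
```python
from h import *
u=np.array([.993,.119,0]); n=np.array([-.119,.993,0]); f=np.array([.736,.0165,0])
for v in("side","top"):
    s=manip.snapshot(v); o=cv2.imread(f"pics/{v}0.png")[:,:,::-1]
    for l in("tray_top_c","module_c","tab","tray_mid_c","tray_low_c","spool_c","tub_c","multimeter_c"): see(s,l,n=1)
    if v=="top": see(s,"module_c",n=5); see(s,"module","find_in",n=5)
    for z in(.025,.04,.055,.07):
        print(z,[(s["img"][c[1],c[0]].tolist(),o[c[1],c[0]].tolist()) for b in(-.03,-.01,.01,.03) for c in [pix(s,f+n*b+[0,0,z]).round().astype(int)]])
state()
```

```text
tray_top_c pinpoint 0.43 [ 0.5016 -0.299   0.0238] [361. 178.] []
module_c pinpoint 0.75 [0.5103 0.1646 0.0009] [325. 351.] []
tab pinpoint 0.86 [0.7021 0.016  0.0409] [239. 257.] []
tray_mid_c pinpoint 0.85 [ 0.5039 -0.2975  0.0421] [361. 172.] []
tray_low_c pinpoint 0.47 [ 0.5014 -0.2988  0.0204] [361. 180.] []
spool_c pinpoint 0.57 [ 0.6932 -0.264   0.0219] [279. 179.] []
tub_c pinpoint 0.78 [ 0.6725 -0.4063  0.0221] [300. 147.] []
multimeter_c pinpoint 0.83 [0.714  0.312  0.0174] [175. 408.] []
0.025 [([82, 81, 78], [66, 66, 64]), ([70, 68, 67], [60, 57, 58]), ([117, 111, 110], [57, 54, 54]), ([119, 112, 110], [58, 55, 54])]
0.04 [([66, 63, 61], [58, 54, 54]), ([72, 68, 68], [61, 58, 59]), ([70, 69, 66], [58, 57, 57]), ([72, 69, 68], [59, 57, 55])]
0.055 [([67, 66, 65], [58, 56, 56]), ([73, 73, 71], [63, 59, 58]), ([71, 69, 68], [60, 58, 57]), ([72, 69, 68], [59, 56, 56])]
0.07 [([69, 66, 65], [55, 54, 52]), ([70, 69, 66], [60, 59, 58]), ([109, 111, 105], [93, 94, 87]), ([83, 82, 79], [70, 67, 66])]
tray_top_c pinpoint 0.34 [0.7077 0.3125 0.0203] [186. 175.] []
module_c pinpoint 
[... 804 characters left out ...]
74, 70, 70], [72, 69, 70]), ([71, 69, 68], [71, 70, 70]), ([71, 70, 70], [70, 69, 69]), ([73, 72, 70], [71, 67, 69])]
0.04 [([74, 72, 72], [73, 71, 72]), ([69, 69, 67], [73, 71, 71]), ([71, 69, 70], [71, 68, 68]), ([73, 72, 69], [70, 68, 68])]
0.055 [([75, 72, 71], [74, 70, 71]), ([73, 71, 70], [70, 68, 70]), ([73, 71, 71], [69, 67, 70]), ([73, 70, 69], [70, 70, 68])]
0.07 [([237, 239, 236], [237, 239, 237]), ([238, 239, 237], [237, 238, 236]), ([238, 240, 236], [238, 240, 236]), ([239, 240, 236], [238, 239, 236])]
30.575 [ 0.5085 -0.0192  0.3202] [[-0.993, -0.121, 0.0], [-0.121, 0.993, -0.0], [-0.0, -0.0, -1.0]] [ 0.1  0.1 -0.5] 0.005937803094461358 0.0 [-0.27  0.36  1.66 -0.    1.12 -1.96]
```

The flap face looks the same as when it was shut. The tab is at its home spot and hit a hard stop there, and the bystanders haven't moved. Handing in.

```bash
python3 -c "
from rig import manip
print(manip.close_job())"
```

```text
the job is handed in; nothing more can be done
None
```

The job is handed in: the top tray with the finned module in it is in the dry box, the carriage is pushed hard against its stop and the flap looks shut; I couldn't see the tray and module once inside, and the hand-in gave no verdict.

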